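Lock the goldsmith's bench pin in its bracket

ROBOT

A 6-joint arm with a two-finger parallel gripper is mounted at the origin on the work surface. World frame = base frame: x ahead of the robot, y to its left, z up, the work surface at z = 0. Lengths are in m, angles in rad, forces in N, time in s.
With the tool pointing down it reaches from about 0.35 to 0.775 m from the base axis. Payload 7.3 kg.
Tool frame: the origin (TCP) lies at the very end of the fingers, on their centre line; the grasp point (between the pads) lies 19 mm behind it; z points along the fingers, y is the line along which they close (so a half turn about z gives the same grasp; the last joint's range is limited). The gripper opens to 92 mm and grips with 3 to 60 N. Pads are 19 mm wide; open, the fingers measure 130 mm over their backs; the gripper's body (75 mm by 190 mm) begins 47 mm behind the grasp point.
Start: joints at [-1.303, 0.342, 1.524, -0, 1.275, -0.146], TCP at [0.211, -0.481, 0.227] pointing down, gripper open.
Joint ranges: [-2.53, 2.53], [-0.77, 2.02], [0.04, 2.7], [-1, 4.14], [0.28, 2.66], [-3.11, 3.11]. Speed limits (rad/s): [2.57, 2.57, 3.14, 3.14, 3.14, 3.14].

INTERFACE

Orientations are given as [roll, pitch, yaw] about the fixed x, y, z axes, in that order (R = Rz(yaw) Ry(pitch) Rx(roll)).
In Python, from cell import robot gives the robot as it stands. The module is installed in compiled form; this text tells all that it offers.
- The arm moves only by the tool arm_command, never from a script. Its argument "moves" is a list of rows, each a list of 3 entries, a list of its own where there are three numbers: the shift along the tool's x, y, z in m, then the turn, a rotation vector about the tool's x, y, z in rad, then the finger opening in m, from 0 to 0.0918. In form: [[[dx, dy, dz], [ax, ay, az], claw], ...]. A call has exactly 5 rows; each row is the pose to reach, as a shift and turn from the pose commanded when the call began, along the tool's axes at that moment; what a row does not reach only later rows make up. A row lasts 1/10 s, in which the tool goes at most 50 mm and 8.59 degrees, less where a joint would pass 70% of its speed; a pose out of reach is approached as far as the arm can. A call with a gripper value outside its range is refused whole. The fingers move at their own pace and stop on an object; "squeeze" is the grip in N (left out, the last holds). Time passes only in rows, so rows that repeat a pose let the fingers close, or fill a call up. It gives the time, the measured TCP pose, the force, the opening and the grip force at its end, in the units of the state.
- robot.observe(): the state, without advancing time (a new reading comes with each control period).
- robot.read_camera(name): name is "scene" or "side" or "wrist"; returns the picture (400x640x3 uint8, red, green, blue); there is no depth.
- robot.camera_model(name): a dict with "fx", "fy", "cx", "cy" (pixels), "R" (3x3) and "t" (3): a world point X has camera coordinates R X + t. Camera axes: x right, y down, z forward; pixel columns grow to the right and rows downward; lengths in m; the calibration is good to about 2 mm. A picture is of the moment at which its call begins: read the wrist's pose just before it. camera_model takes no time and is no camera call; for the wrist camera it gives the pose at the moment of the call.
- robot.hand_in(): hands the job in; it is judged then, once.
The state is a dict: "time": time; "qpos": joint angles; "qvel": joint speeds; "joint_efforts": joint torques, N m; "tool_pos": TCP position; "tool_rot": TCP orientation; "contact_force": force on the tool from outside, world axes, zero at the start; "torque": the same for the moment, N m; "opening": finger opening in m; "grip_force": force on a finger pad.
Only numpy, scipy, OpenCV 4.12 (cv2) and the standard library are available. Lean on these libraries where they do the work, as an engineer would, in place of code of your own. Each camera call takes 0.05 s, during which the arm holds its last target. There are 200 camera calls.

TASK

Fix the wooden bench pin in its bench bracket: push the bench pin fully home, then take the red-handled locking pin from the tool rack and insert it all the way through the hole in the blue flange so that its collar sits on the flange, and finally slide the brass keeper fully over the collar to trap it. Let go of everything and leave the other tools where they are.

Things in the scene. Friction and masses are not known exactly. Their poses are not given: they have to be found in the camera images.
- flange_hole (a point): Centre of the mouth of the hole in the blue flange on top of the steel bracket, 75 mm above the bench. The hole is 16.5 mm in diameter, vertical, through the 12 mm flange; below it lie the bench pin (its own hole 18 mm in diameter) and then free space. Both holes are in line when the bench pin is fully home. Axes as the bracket's.
- bracket: Dark steel bracket fixed to the bench, 75 mm high; origin on the bench under the hole. +x: the way the bench pin is pushed in; +y: from the hole to where the open keeper waits; +z up. From the hole its blue flange spans x -45 to 45, y -47 to 117 mm; two 13 mm tall guide strips stand on it beside the keeper at x = 23 to 31 and -31 to -23, y = 39 to 117 mm.
- bench_pin (a joint): Slide of the bench pin: 0 is drawn out, 0.035 m is fully home against its stop. It moves along the bracket's +x, takes about 4 N to slide, and stays where it is left.
- bench_pin_front (a point): Centre of the flat front end face (60 mm wide, 22 mm high) of the light hardwood bench pin, 49 mm above the bench; axes as the bracket's, the face looks along -x. Free space in front and underneath. It lies 85 mm from the hole along -x when home and up to 120 mm when drawn out.
- keeper (a joint): Slide of the brass keeper: 0 is fully open, 0.046 m is fully over the hole. It moves along the bracket's -y, takes about 2 N to slide, and stays where it is left. It is a forked plate 42 mm wide, 84 to 89 mm above the bench, whose 22 mm slot straddles the locking pin's handle and covers its collar; the collar blocks it unless the pin is seated.
- keeper_tab (a point): Centre of the keeper's upright thumb tab: 30 mm along the bracket's x, 12 mm along y, 25 mm high (from 89 to 114 mm above the bench). The keeper's plate reaches 8 mm past the tab's outer (+y) face. The tab's centre is 50 mm from the hole along +y when the keeper is closed, 96 mm when fully open. Axes as the bracket's.
- locking_pin_grip (a point): Middle of the grip on the red plastic handle of the locking pin, on its axis. The handle is 18 mm in diameter, from 36 mm below this point to 24 mm above it; under it is a steel collar 32 mm in diameter, 6 mm thick, then the rod. The pin stands upright in one of the rack's holes, this point 112 mm above the bench; seated in the flange, 117 mm. z runs up along the pin.
- locking_pin_foot (a point): Centre of the lower end of the locking pin's steel rod (14 mm in diameter, 60 mm long, tapered to 8 mm over the last 6 mm), 102 mm below the grip point and 60 mm below the collar's underside; z runs up along the pin. When seated it is 60 mm below the mouth of the flange hole.
- rack_top (a point): Centre of the top face, 70 mm above the bench, of the light wooden tool rack (60 mm along its x, 210 mm along its y), fixed to the bench. It has three 18 mm holes at y = -70, 0 and +70 mm; the locking pin hangs by its collar in one of them, two other tools stand in the others. Any hole may hold any tool.
- dapping_punch_center (a point): Middle of an all-steel punch, 12 mm rod with a 22 mm ball on top, 125 mm tall, standing in the rack; a bystander.
- graver_center (a point): Middle of a graver, 12 mm dark rod with a dark wooden pear handle up to 22 mm wide, 125 mm tall, standing in the rack; a bystander.
- hammer: Hammer lying on the bench beyond the rack, a bystander.
- jar_center (a point): Middle of a closed amber jar, 60 mm in diameter and 65 mm high, standing on the bench; a bystander.
There are look-alikes about, which are no part of the job. Leave any purple look-alike of the part that bears locking_pin_grip alone.

How it is judged:
By the outcome, as a careful person would: the job done as asked, in the order asked, and still so for the second after the job is handed in, with the robot touching nothing.
It also fails if it takes over 72 s, if anything falls off the work surface, if the arm or the gripper's body presses on something with over 40 N, if the wrist force passes 120 N, or if a joint passes its speed limit or range.

## Working session

There is one attempt and no reset: what is moved stays moved. The work goes in short steps, Python scripts to look and compute and a tool call to move; the robot and the scene stay as the last step left them, time stands still between calls to the robot, and variables do not carry over. Pictures are saved under pics/ and viewed, at most 10 in all, crops included, and the job is handed in when it is done.

Besides the shell and the picture viewer there is one more tool, called by a JSON object that holds its "method" and its "body", one argument or row to a line. arm_command: Moves the arm, as the interface text tells. Its arguments: {"type":"object","properties":{"moves":{"type":"array"},"squeeze":{"type":"number"}},"required":["moves"]}

```bash
mkdir -p pics
cat > h.py <<'E'
import numpy as np, cv2
from cell import robot
from scipy.spatial.transform import Rotation as Rn
def ray(cam,px):
    m=robot.camera_model(cam) if isinstance(cam,str) else cam
    R=np.array(m["R"]);t=np.array(m["t"])
    d=R.T@np.array([(px[0]-m["cx"])/m["fx"],(px[1]-m["cy"])/m["fy"],1.])
    return -R.T@t,d
def atz(cam,px,z):
    o,d=ray(cam,px); return o+d*(z-o[2])/d[2]
def proj(cam,X):
    m=robot.camera_model(cam) if isinstance(cam,str) else cam
    c=np.array(m["R"])@np.array(X)+np.array(m["t"]); return np.array([m["fx"]*c[0]/c[2]+m["cx"],m["fy"]*c[1]/c[2]+m["cy"]])
def tri(a,pa,b,pb):
    o1,d1=ray(a,pa);o2,d2=ray(b,pb)
    s=np.linalg.lstsq(np.c_[d1,-d2],o2-o1,rcond=None)[0]
    p,q=o1+d1*s[0],o2+d2*s[1]; return (p+q)/2,np.linalg.norm(p-q)
def snap(cam,name):
    im=robot.read_camera(cam); cv2.imwrite(f"pics/{name}.png",im[:,:,::-1]); return im
E
python3 - <<'E'
from h import *
s=robot.observe(); print(s["tool_pos"],s["tool_rot"],s["time"])
for c in ("scene","side","wrist"):
    m=robot.camera_model(c); print(c,m["fx"],m["cx"],m["cy"],(-np.array(m["R"]).T@np.array(m["t"])).round(3),np.array(m["R"]).round(3).tolist())
    snap(c,c+"0")
E
```

```text
[ 0.21099606 -0.48029672  0.22604045] [-3.14005719e+00 -2.12961154e-04  4.13774764e-01] 0.0
scene 481.0191969225446 320.76686426857094 187.49860158457926 [ 0.962 -0.715  1.106] [[0.835, 0.55, 0.017], [0.447, -0.661, -0.603], [-0.32, 0.511, -0.798]]
side 418.83990196449975 326.14030252774165 202.3076684814782 [0.364 0.622 0.844] [[-0.963, -0.27, -0.008], [-0.195, 0.716, -0.67], [0.186, -0.644, -0.742]]
wrist 303.50745644922347 323.70790071890576 195.41021566571774 [ 0.283 -0.45   0.384] [[0.403, -0.915, -0.001], [-0.878, -0.386, 0.284], [-0.26, -0.114, -0.959]]
```

View pics/scene0.png

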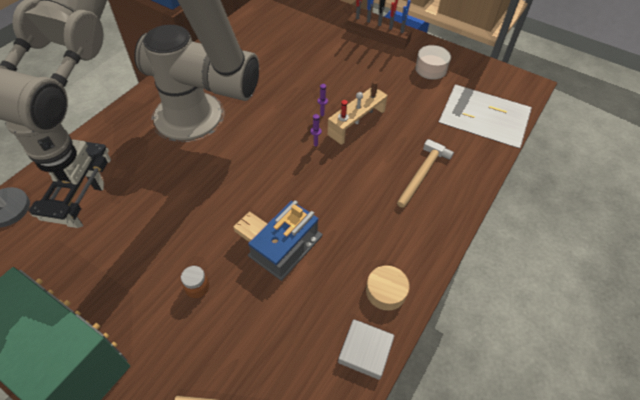

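View pics/side0.png

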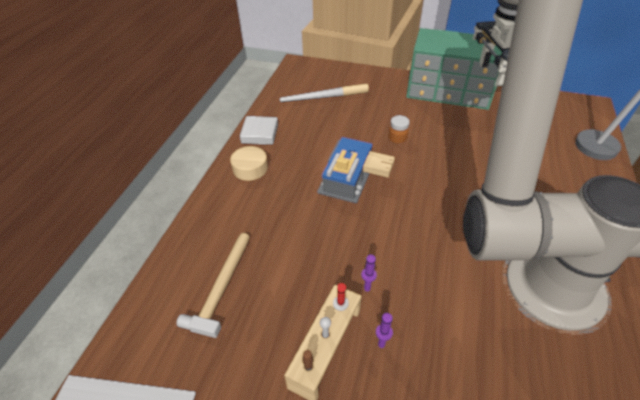

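The scene view shows the bracket at about (285,238), its bench pin sticking out to (245,226), the red pin at (344,108), and the purple decoys at (320,110). The side view shows the bracket at (347,168) and the red pin at (341,293). Next I'll enlarge these areas.

Run:
```python
from h import *
a=cv2.imread("pics/scene0.png");b=cv2.imread("pics/side0.png")
f=lambda im,x,y,w,h:cv2.resize(im[y:y+h,x:x+w],(400,300),interpolation=cv2.INTER_CUBIC)
o=np.vstack([np.hstack([f(a,230,195,100,75),f(b,305,130,100,75)]),np.hstack([f(a,300,75,100,75),f(b,290,245,120,90)])])
cv2.imwrite("pics/crop1.png",o)
```

```text
(no output)
```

View pics/crop1.png

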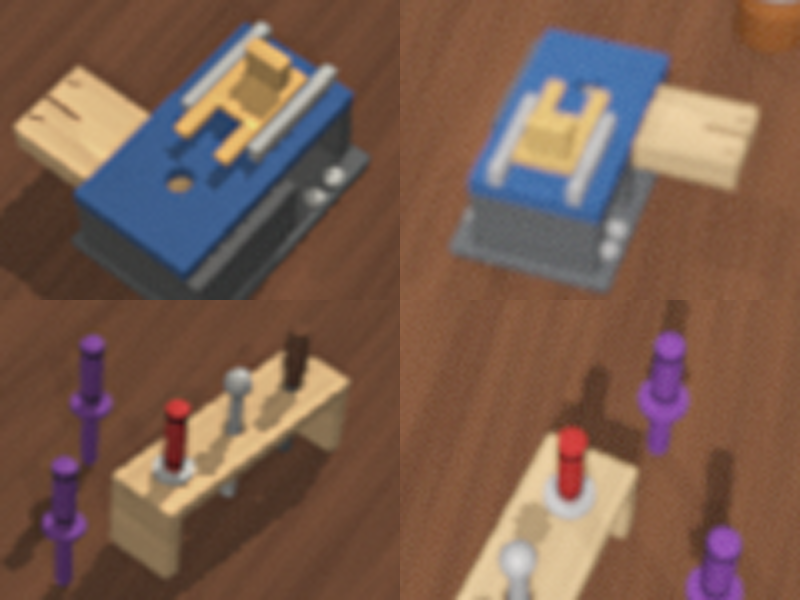

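Scene crop: the hole is at (275,240), the flange corners at (249,244), (292,202), (318,219) and (276,263), the bench pin front's left corner at about (234,227), and the red pin top at (344.5,101.5). In the side view the red pin top is at (341.6,285.5). I'll fit poses to these.

Run:
```python
from h import *
from scipy.optimize import least_squares
loc=np.array([[-45,-47],[-45,117],[45,117],[45,-47],[0,0]])/1000
sc=[(249.25,243.75),(292.5,202),(318,219.25),(276.25,263),(275,240.2)]
sd={1:(323,175.5),2:(0,0)}
# side corners: hole side is away from side camera
sdm=[(372,144.5),(356.25,183.75),(323,175.5),(341.25,137.5)]
for nm,c,p in (("scene","scene",sc),("side","side",sdm)):
    print(nm,[atz(c,q,.075)[:2].round(4).tolist() for q in p])
def res(v):
    R=Rn.from_euler('z',v[2]).as_matrix()[:2,:2]; P=loc@R.T+v[:2]; P=np.c_[P,np.full(5,.075)]
    return np.concatenate([proj("scene",P[i])-sc[i] for i in range(5)]+[proj("side",P[i])-sdm[i] for i in range(4)])
r=least_squares(res,[.5,-.2,0.5],loss='soft_l1');print(r.x,r.fun.round(1))
h=atz("scene",sc[4],.0745);print("hole scene",h)
print("red",tri("scene",(344.5,101.5),"side",(341.6,285.5)), atz("scene",(344.5,101.5),.136),atz("side",(341.6,285.5),.136))
for a,b in (((323,85.5),(370.7,257.6)),((316,116),(386.9,316)),((323,85.5),(386.9,316)),((316,116),(370.7,257.6))): print("purple",tri("scene",a,"side",b))
# rack dir: near end corners scene top face
for q in ((328.5,119),(345,127.5),(371,87),(387,95)): print("rack",atz("scene",q,.07)[:2].round(3))
# bench pin front corners, top z=.06
for q in ((234,227),(250,212)): print("bp scene",atz("scene",q,.06)[:2].round(3))
for q in ((393.5,157),(389.5,173)): print("bp side",atz("side",q,.06)[:2].round(3))
print("jar",atz("scene",(192,275),.065),"hammer",atz("scene",(437,148),.03),atz("scene",(402,200),.03))
```

```text
scene [[0.4979, -0.2979], [0.5131, -0.1356], [0.5984, -0.1433], [0.5846, -0.3036], [0.5443, -0.2544]]
side [[0.4911, -0.2905], [0.4993, -0.1271], [0.5903, -0.1339], [0.5825, -0.2979]]
[ 0.54263483 -0.25280368 -0.06668667] [-0.7 -1.  -1.8 -2.  -0.1 -1.7  0.2 -0.3 -0.2 -0.8 -0.8 -1.6 -1.8 -2.
 -1.3 -1.7 -0.2 -1.1]
hole scene [ 0.54412409 -0.25421881  0.0745    ]
red (array([0.45546539, 0.20914725, 0.13569959]), np.float64(0.0025403545338917137)) [0.45685708 0.20922012 0.136     ] [0.45428126 0.20875139 0.136     ]
purple (array([0.40690217, 0.17211361, 0.19782665]), np.float64(0.004413218852799881))
purple (array([0.36151585, 0.19720912, 0.03560141]), np.float64(0.0073494432762234016))
purple (array([0.35928591, 0.24289002, 0.12483842]), np.float64(0.0010954070757199397))
purple (array([0.4143212 , 0.1222411 , 0.12424655]), np.float64(0.0006966905577748327))
rack [0.423 0.179]
rack [0.483 0.177]
rack [0.457 0.378]
rack [0.518 0.374]
bp scene [ 0.428 -0.275]
bp scene [ 0.433 -0.216]
bp side [ 0.425 -0.271]
bp side [ 0.425 -0.205]
jar [ 0.43422719 -0.43655755  0.065     ] hammer [0.73788569 0.29495269 0.03      ] [0.73973983 0.06422889 0.03      ]
```

{"method": "arm_command", "body": {
  "moves": [
    [[0.036,-0.02,0.005],[0,0,0.096],0.0],
    [[0.072,-0.04,0.01],[0,0,0.192],0.0],
    [[0.108,-0.06,0.015],[0,0,0.288],0.0],
    [[0.145,-0.079,0.02],[0,0,0.384],0.0],
    [[0.182,-0.1,0.025],[0,0,0.48],0.0]
  ]
}}

```text
time: 0.65
tool_pos: [0.3383, -0.3146, 0.2014]
tool_rot: [3.142, -0.0, -0.071]
contact_force: [0.4, 0.3, 0.1]
opening: 0.0566
grip_force: 0.0
```

```bash
cat >> h.py <<'E'
def go(target,yaw):
    "print shift and turn (tool axes) to a world TCP target pointing down"
    s=robot.observe(); R=Rn.from_euler('xyz',s["tool_rot"]); T=Rn.from_euler('xyz',[np.pi,0,yaw])
    print("t",round(s["time"],2),"pos",np.round(s["tool_pos"],4),"rot",np.round(s["tool_rot"],4),"F",np.round(s["contact_force"],1),"open",round(s["opening"],4))
    print(" shift",(R.inv().apply(np.array(target)-s["tool_pos"])).round(4)," turn",(R.inv()*T).as_rotvec().round(4))
E
python3 - <<'E'
from h import *
go([.393,-.244,.16],-.067)
snap("wrist","w1"); m=robot.camera_model("wrist"); print(proj(m,[.543,-.254,.075]))
E
```

```text
t 0.65 pos [ 0.3383 -0.3146  0.2014] rot [ 3.1415e+00 -1.0000e-04 -7.0700e-02] F [0.4 0.3 0.1] open 0.0566
 shift [ 0.0496 -0.0743  0.0414]  turn [ 0.0001 -0.0001 -0.0037]
[235.20023381 -53.02916822]
```

View pics/w1.png

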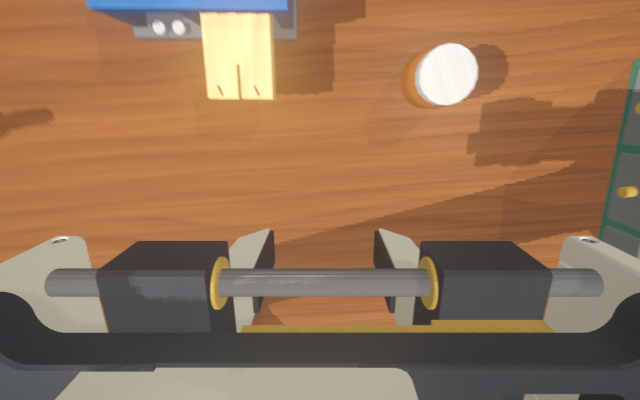

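The wrist view shows the bench pin's front edge from (208,100) to (275,99), the blue flange edge from (90,8) to (288,10), and the jar at (447,73). I can align from this.

Run:
```python
from h import *
m=robot.camera_model("wrist")
for z in (.038,.06): 
    a,b=atz(m,(208,100),z),atz(m,(275,99),z); print(z,a.round(4),b.round(4),np.linalg.norm(a-b).round(4),"yaw",np.arctan2(*(a-b)[[1,0]])-np.pi/2)
for z in (.063,.075):
    a,b=atz(m,(90,8),z),atz(m,(288,10),z); print(z,a.round(4),b.round(4),np.linalg.norm(a-b).round(4),"yaw",np.arctan2(*(a-b)[[1,0]])-np.pi/2)
```

```text
0.038 [ 0.4327 -0.1983  0.038 ] [ 0.4287 -0.2659  0.038 ] 0.0677 yaw -0.05973649677931303
0.06 [ 0.4318 -0.2063  0.06  ] [ 0.428  -0.2693  0.06  ] 0.0631 yaw -0.05973649677931281
0.063 [ 0.514  -0.1196  0.063 ] [ 0.4997 -0.2896  0.063 ] 0.1707 yaw -0.083928925114511
0.075 [ 0.5101 -0.1276  0.075 ] [ 0.4964 -0.2907  0.075 ] 0.1637 yaw -0.08392892511451122
```

{"method": "arm_command", "body": {
  "moves": [
    [[0.009,-0.015,0.005],[0,0,0],0.0],
    [[0.018,-0.03,0.011],[0,0,0],0.0],
    [[0.027,-0.045,0.017],[0,0,0],0.0],
    [[0.036,-0.06,0.023],[0,0,0],0.0],
    [[0.045,-0.074,0.03],[0,0,0],0.0]
  ]
}}

```text
time: 1.2
tool_pos: [0.3876, -0.2445, 0.1714]
tool_rot: [-3.142, 0.0, -0.066]
contact_force: [-0.2, 0.0, 0.0]
opening: 0.0123
grip_force: 0.0
```

{"method": "arm_command", "body": {
  "moves": [
    [[0.001,-0.002,0.026],[0,0,0.002],0.0],
    [[0.002,-0.004,0.052],[0,0,0.004],0.0],
    [[0.003,-0.006,0.078],[0,0,0.006],0.0],
    [[0.004,-0.008,0.104],[0,0,0.008],0.0],
    [[0.004,-0.008,0.129],[0,0,0.01],0.0]
  ]
}}

```text
time: 1.7
tool_pos: [0.3918, -0.2373, 0.0416]
tool_rot: [-3.142, 0.0, -0.076]
contact_force: [-1.0, 0.1, 0.1]
opening: 0.0004
grip_force: 0.0
```

{"method": "arm_command", "body": {
  "moves": [
    [[0.008,0,0],[0,0,0],0.0],
    [[0.016,0,0],[0,0,0],0.0],
    [[0.022,0,0],[0,0,0],0.0],
    [[0.028,0,0],[0,0,0],0.0],
    [[0.034,0,0],[0,0,0],0.0]
  ]
}}

```text
time: 2.2
tool_pos: [0.4262, -0.2404, 0.0436]
tool_rot: [3.141, -0.0, -0.076]
contact_force: [-4.5, -2.2, 3.5]
opening: 0.0002
grip_force: 2.2
```

{"method": "arm_command", "body": {
  "moves": [
    [[0.004,0,0],[0,0,0],0.0],
    [[0.008,0,0],[0,0,0],0.0],
    [[0.012,0,0],[0,0,0],0.0],
    [[0.016,0,0],[0,0,0],0.0],
    [[0.02,0,0],[0,0,0],0.0]
  ]
}}

```text
time: 2.7
tool_pos: [0.4454, -0.2412, 0.0426]
tool_rot: [-3.141, 0.001, -0.076]
contact_force: [-21.2, -1.5, 9.6]
opening: 0.0004
grip_force: 10.7
```

{"method": "arm_command", "body": {
  "moves": [
    [[0.001,0,0],[0,0,0],0.0],
    [[0.002,0,0],[0,0,0],0.0],
    [[0.003,0,0],[0,0,0],0.0],
    [[0.003,0,0],[0,0,0],0.0],
    [[0.003,0,0],[0,0,0],0.0]
  ]
}}

```text
time: 3.2
tool_pos: [0.4453, -0.2411, 0.0425]
tool_rot: [-3.14, 0.007, -0.076]
contact_force: [-17.8, -3.1, 10.9]
opening: 0.0008
grip_force: 9.0
```

{"method": "arm_command", "body": {
  "moves": [
    [[-0.012,0,0],[0,0,0],0.0],
    [[-0.02,0,-0.03],[0,0,0],0.0],
    [[-0.02,0,-0.075],[0,0,0],0.03],
    [[0.0,0,-0.12],[0,0,0],0.04],
    [[0.025,0,-0.155],[0,0,0],0.04]
  ]
}}

```text
time: 3.7
tool_pos: [0.475, -0.2438, 0.2009]
tool_rot: [3.14, -0.004, -0.077]
contact_force: [1.1, -0.4, -0.1]
opening: 0.0201
grip_force: 0.0
```

Run:
```python
from h import *
s=robot.observe();print(s["tool_pos"],s["qvel"].max() if hasattr(s["qvel"],"max") else s["qvel"]); im=snap("wrist","w2"); m=robot.camera_model("wrist"); print(proj(m,[.543,-.250,.075])); np.save("m2.npy",m,allow_pickle=True)
```

```text
[ 0.47498183 -0.24377135  0.2008716 ] 1.062882310562717
[322.30901902 125.73931874]
```

View pics/w2.png

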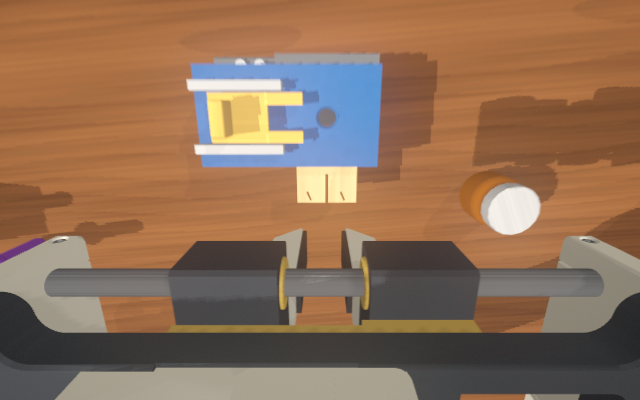

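The wrist view shows the hole at about (326,118), fully dark, so the bench pin hole is in line with it. The bench pin front is at row 203 and the flange corners are at (191,64), (381,65), (378,166) and (203,167). The arm was still settling, so I'll take it again and measure in code.

```bash
cat >> h.py <<'E'
def quadblue(im):
    hsv=cv2.cvtColor(im,cv2.COLOR_RGB2HSV); k=cv2.inRange(hsv,(100,120,60),(125,255,255))
    n,l,st,c=cv2.connectedComponentsWithStats(k); i=1+st[1:,4].argmax(); return (l==i).astype(np.uint8)*255
E
python3 - <<'E'
from h import *
from scipy.optimize import least_squares
im=snap("wrist","w3"); m=robot.camera_model("wrist"); go([.543,-.25,.2],-.075)
p=proj(m,[.543,-.250,.075]); 
g=cv2.cvtColor(im,cv2.COLOR_RGB2GRAY); x,y=310,100
k=(quadblue(im)==0).astype(np.uint8)
n,l,st,c=cv2.connectedComponentsWithStats(k)
for i in range(1,n):
    if 40<st[i,4]<1500: print(st[i],c[i].round(1),atz(m,c[i],.0745).round(4))
b=quadblue(im); cnt=max(cv2.findContours(b,0,1)[0],key=cv2.contourArea); hull=cv2.convexHull(cnt)
q=cv2.approxPolyN(hull,4)[0].astype(float); print(q.tolist(),[atz(m,v,.075)[:2].round(4).tolist() for v in q])
E
```

```text
t 3.8 pos [ 0.4791 -0.2454  0.2033] rot [ 3.1356 -0.0128 -0.075 ] F [ 1.2 -0.7  0.4] open 0.0281
 shift [ 0.064  -0.0002  0.0041]  turn [ 0.006  -0.0128 -0.    ]
[[377.0, 76.0], [372.0, 170.0], [331.0, 134.0], [296.0, 76.0]] [[0.5803, -0.301], [0.496, -0.2939], [0.5329, -0.2569], [0.5856, -0.2295]]
```

Run:
```python
from h import *
im=robot.read_camera("wrist"); m=robot.camera_model("wrist"); go([.543,-.25,.2],-.075)
g=im.astype(int).sum(2); 
hsv=cv2.cvtColor(im,cv2.COLOR_RGB2HSV)
print(g[124,290:380:3].tolist()); print(hsv[100,360],hsv[130,370],hsv[126,322])
k=(g<g[100,360]*0.62).astype(np.uint8); 
n,l,st,c=cv2.connectedComponentsWithStats(k)
for i in range(1,n):
    if 100<st[i,4]<900 and abs(c[i][0]-325)<40 and abs(c[i][1]-122)<40: print(st[i],c[i].round(1),atz(m,c[i],.0745).round(4))
cv2.imwrite("pics/w4.png",cv2.resize(im[50:220,180:400,::-1],(660,510),interpolation=cv2.INTER_CUBIC))
```

```text
t 3.85 pos [ 0.4765 -0.2443  0.2   ] rot [ 3.1386 -0.0067 -0.075 ] F [ 0.3  0.2 -1.2] open 0.0319
 shift [0.0668 0.0007 0.0005]  turn [ 0.003  -0.0067 -0.    ]
[506, 508, 505, 503, 500, 500, 495, 491, 426, 380, 381, 376, 373, 374, 371, 466, 479, 472, 476, 473, 473, 472, 472, 464, 464, 462, 461, 462, 464, 326]
[106 140 213] [106 137 214] [165  12 127]
```

View pics/w4.png

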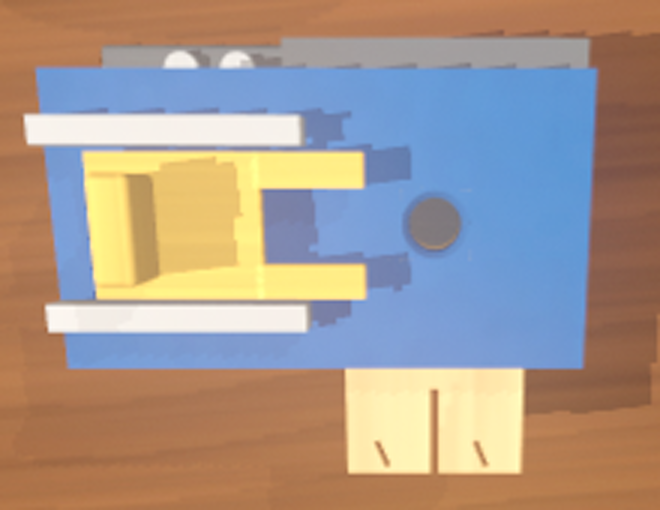

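The hole is at crop (433,222), pixel (324.3,124). The flange corners are at crop (37,68), (597,69), (583,368) and (67,368), and the bench pin front runs from (347,473) to (522,473).

Run:
```python
from h import *
from scipy.optimize import least_squares
m=robot.camera_model("wrist")
f=lambda u,v:(180+u/3,50+v/3)
loc=np.array([[45,117],[45,-47],[-45,-47],[-45,117],[0,0]])/1000
px=np.array([f(*c) for c in [(37,68),(597,69),(583,368),(67,368),(433,222)]])
def res(v):
    R=Rn.from_euler('z',v[2]).as_matrix()[:2,:2]; P=np.c_[loc@R.T+v[:2],np.full(5,.075)]
    return np.concatenate([proj(m,P[i])-px[i] for i in range(5)])
r=least_squares(res,[.54,-.25,-.07]); print(r.x.round(4),r.fun.round(1)); print("hole",atz(m,px[4],.075).round(4))
x,y,w=r.x; c,s=np.cos(w),np.sin(w)
for q in ((347,473),(522,473)):
    for z in (.06,.038):
        P=atz(m,f(*q),z)[:2]-[x,y]; print(z,"local",(P@np.array([[c,-s],[s,c]])).round(4))
P=np.array([x,y]);
s0=robot.observe()["tool_pos"]; print(s0)
```

```text
[ 0.5383 -0.2507 -0.0754] [-1.5 -0.9  0.5 -0.9  0.2  0.8 -0.1  0.7  1.   1. ]
hole [ 0.5392 -0.2498  0.075 ]
0.06 local [-0.0844  0.0304]
0.038 local [-0.0917  0.0324]
0.06 local [-0.0844 -0.03  ]
0.038 local [-0.0917 -0.0324]
[ 0.47648507 -0.24425537  0.20003851]
```

{"method": "arm_command", "body": {
  "moves": [
    [[-0.01,-0.045,0],[0,0,0],0.045],
    [[-0.021,-0.09,0],[0,0,0],0.045],
    [[-0.032,-0.135,0],[0,0,0],0.045],
    [[-0.042,-0.18,0],[0,0,0],0.045],
    [[-0.053,-0.226,0],[0,0,0],0.045]
  ]
}}

```text
time: 4.35
tool_pos: [0.4366, -0.0124, 0.1962]
tool_rot: [-3.141, 0.002, -0.077]
contact_force: [0.5, -0.6, -0.3]
opening: 0.0453
grip_force: 0.0
```

{"method": "arm_command", "body": {
  "moves": [
    [[-0.01,-0.045,0],[0,0,0.025],0.045],
    [[-0.021,-0.09,0],[0,0,0.05],0.045],
    [[-0.032,-0.135,0],[0,0,0.075],0.045],
    [[-0.045,-0.185,0],[0,0,0.095],0.045],
    [[-0.053,-0.222,0],[0,0,0.095],0.045]
  ]
}}

```text
time: 4.85
tool_pos: [0.4001, 0.2134, 0.1963]
tool_rot: [3.141, 0.002, -0.171]
contact_force: [0.5, 0.1, 0.3]
opening: 0.0451
grip_force: 0.0
```

{"method": "arm_command", "body": {
  "moves": [
    [[0,0,0],[0,0,0],0.045],
    [[0,0,0],[0,0,0],0.045],
    [[0,0,0],[0,0,0],0.045],
    [[0,0,0],[0,0,0],0.045],
    [[0,0,0],[0,0,0],0.045]
  ]
}}

```text
time: 5.35
tool_pos: [0.4023, 0.2101, 0.1975]
tool_rot: [3.141, 0.0, -0.173]
contact_force: [-0.6, 0.8, -1.8]
opening: 0.0449
grip_force: 0.0
```

Run:
```python
from h import *
im=snap("wrist","w5"); m=robot.camera_model("wrist"); go([.4555,.209,.093],-.17)
hsv=cv2.cvtColor(im,cv2.COLOR_RGB2HSV); k=cv2.inRange(hsv,(0,150,60),(8,255,255))|cv2.inRange(hsv,(172,150,60),(180,255,255))
n,l,st,c=cv2.connectedComponentsWithStats(k)
for i in range(1,n):
    if st[i,4]>40: print(st[i],c[i].round(1))
print(proj(m,[.4555,.209,.136]),proj(m,[.4555,.209,.076]))
```

```text
t 5.4 pos [0.4023 0.2103 0.1976] rot [ 3.1415  0.     -0.173 ] F [-0.2  0.8  0.6] open 0.045
 shift [ 0.0526 -0.0079  0.1046]  turn [ 0.0001  0.     -0.003 ]
[299 131  24  24 445] [310.  142.1]
[313.00842578 142.77612879] [315.21963286 135.0300584 ]
```

View pics/w5.png

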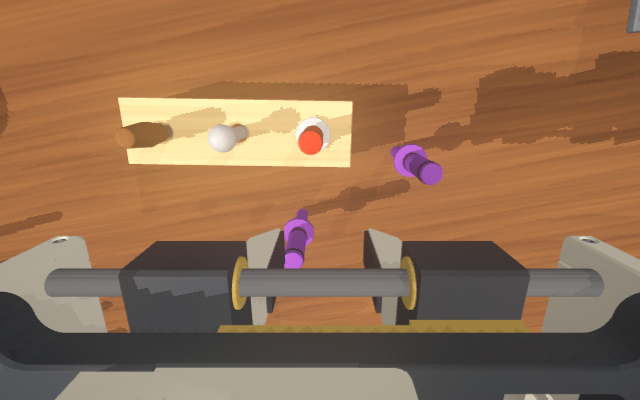

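The red handle's top is at (310.5,142.5), its collar at about (314,135), and the purple pins at (295,240) and (420,165). That puts the pin at about (0.4555,0.2105).

{"method": "arm_command", "body": {
  "moves": [
    [[0.02,-0.004,0],[0,0,0],0.045],
    [[0.04,-0.008,0.0],[0,0,0],0.045],
    [[0.053,-0.0095,0.005],[0,0,0],0.045],
    [[0.053,-0.0095,0.025],[0,0,0],0.045],
    [[0.053,-0.0095,0.05],[0,0,0],0.045]
  ]
}}

```text
time: 5.9
tool_pos: [0.4568, 0.2111, 0.1474]
tool_rot: [-3.141, -0.002, -0.172]
contact_force: [-0.0, 0.1, -0.3]
opening: 0.045
grip_force: 0.0
```

{"method": "arm_command", "body": {
  "moves": [
    [[0,0,0.02],[0,0,0],0.045],
    [[0,0,0.038],[0,0,0],0.045],
    [[0,0,0.053],[0,0,0],0.045],
    [[0,0,0.053],[0,0,0],0.045],
    [[0,0,0.053],[0,0,0],0.045]
  ]
}}

```text
time: 6.4
tool_pos: [0.4559, 0.2112, 0.0947]
tool_rot: [3.141, 0.001, -0.172]
contact_force: [1.4, -0.0, 0.7]
opening: 0.045
grip_force: 0.0
```

Run:
```python
from h import *
im=snap("wrist","w6"); go([.4555,.2105,.093],-.17); m=robot.camera_model("wrist")
print(proj(m,[.4555,.2105,.136])); 
hsv=cv2.cvtColor(im,cv2.COLOR_RGB2HSV); k=cv2.inRange(hsv,(0,150,60),(8,255,255))|cv2.inRange(hsv,(172,150,60),(180,255,255))
n,l,st,c=cv2.connectedComponentsWithStats(k)
for i in range(1,n):
    if st[i,4]>40: print(st[i],c[i].round(1))
cv2.imwrite("pics/w6c.png",im[100:340,140:500,::-1])
```

```text
t 6.45 pos [0.4563 0.2114 0.0952] rot [-3.1414e+00 -7.0000e-04 -1.7160e-01] F [-0.1 -0.8  0.5] open 0.0449
 shift [-0.0006  0.001   0.0022]  turn [-0.0002 -0.0007 -0.0016]
[326.39819516 290.62789304]
[314 224  22   6  47] [324.8 225.8]
[ 308  229   34   39 1022] [324.5 248.4]
[309 297  32   9 222] [324.4 300.3]
```

View pics/w6c.png

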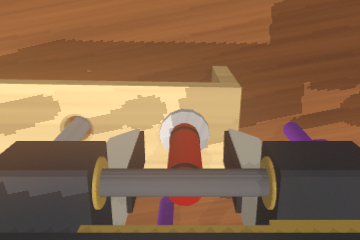

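The red handle is centred between the pads, at columns 308–342. I'll close the gripper.

{"method": "arm_command", "body": {
  "moves": [
    [[0,0,0.002],[0,0,0],0.03],
    [[0,0,0.002],[0,0,0],0.015],
    [[0,0,0.002],[0,0,0],0.005],
    [[0,0,0.002],[0,0,0],0.005],
    [[0,0,0.002],[0,0,0],0.005]
  ],
  "squeeze": 35
}}

```text
time: 6.95
tool_pos: [0.4559, 0.2115, 0.0929]
tool_rot: [3.142, -0.0, -0.171]
contact_force: [-0.4, -0.6, -0.2]
opening: 0.0174
grip_force: 35.0
```

{"method": "arm_command", "body": {
  "moves": [
    [[0,0,0],[0,0,0],0.005],
    [[0,0,0],[0,0,0],0.005],
    [[0,0,-0.015],[0,0,0],0.005],
    [[0,0,-0.03],[0,0,0],0.005],
    [[0,0,-0.05],[0,0,0],0.005]
  ]
}}

```text
time: 7.45
tool_pos: [0.4552, 0.2113, 0.1423]
tool_rot: [3.141, 0.002, -0.171]
contact_force: [0.7, 0.3, -0.9]
opening: 0.0172
grip_force: 35.0
```

{"method": "arm_command", "body": {
  "moves": [
    [[0,0,-0.03],[0,0,0],0.005],
    [[0,0,-0.06],[0,0,0],0.005],
    [[0,0,-0.08],[0,0,0],0.005],
    [[0,0,-0.08],[0,0,0],0.005],
    [[0,0,-0.08],[0,0,0],0.005]
  ]
}}

```text
time: 7.95
tool_pos: [0.4555, 0.2114, 0.2218]
tool_rot: [3.141, 0.001, -0.171]
contact_force: [-0.8, 0.1, -1.6]
opening: 0.0175
grip_force: 35.0
```

Run:
```python
from h import *
ms=robot.camera_model("scene"),robot.camera_model("side")
go([.455,.0,.215],-.0754)
snap("scene","s7");snap("side","d7")
a=cv2.imread("pics/s7.png");b=cv2.imread("pics/d7.png")
s=robot.observe();p=np.array(s["tool_pos"]);p[2]-=.06
q,r=proj("scene",p).astype(int),proj("side",p).astype(int);print(q,r,s["grip_force"])
f=lambda im,c:cv2.resize(im[c[1]-37:c[1]+38,c[0]-50:c[0]+50],(400,300),interpolation=cv2.INTER_CUBIC)
cv2.imwrite("pics/c7.png",np.hstack([f(a,q),f(b,r)]))
```

```text
t 7.95 pos [0.4555 0.2114 0.2218] rot [ 3.1412e+00  7.0000e-04 -1.7120e-01] F [-0.8  0.1 -1.6] open 0.0175
 shift [0.0355 0.2084 0.0069]  turn [ 0.0004  0.0008 -0.0958]
[344  94] [341 279] 34.98732626438141
```

View pics/c7.png

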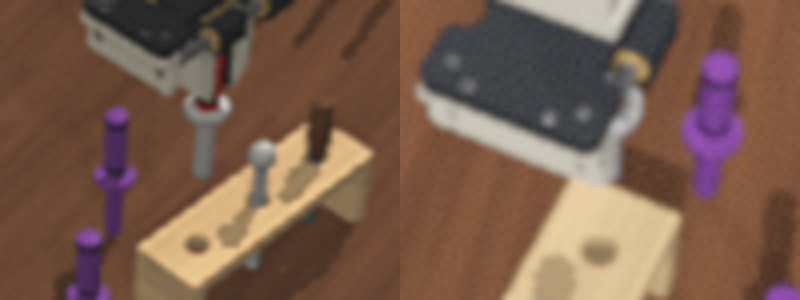

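The scene view shows the red pin held upright in the gripper, clear of the empty rack hole, with the other tools undisturbed. I'll carry it to the flange.

{"method": "arm_command", "body": {
  "moves": [
    [[0.012,0.035,0],[0,0,0],0.005],
    [[0.028,0.08,0],[0,0,0],0.005],
    [[0.045,0.125,0],[0,0,0],0.005],
    [[0.062,0.17,0],[0,0,0],0.005],
    [[0.08,0.215,0],[0,0,0],0.005]
  ]
}}

```text
time: 8.55
tool_pos: [0.4974, -0.0157, 0.2213]
tool_rot: [-3.141, 0.003, -0.171]
contact_force: [0.6, -0.3, -1.3]
opening: 0.0174
grip_force: 35.0
```

{"method": "arm_command", "body": {
  "moves": [
    [[0.016,0.045,0],[0,0,-0.02],0.005],
    [[0.033,0.09,0],[0,0,-0.04],0.005],
    [[0.05,0.135,0],[0,0,-0.06],0.005],
    [[0.066,0.18,0],[0,0,-0.08],0.005],
    [[0.08,0.218,0],[0,0,-0.095],0.005]
  ]
}}

```text
time: 9.05
tool_pos: [0.5392, -0.2448, 0.2208]
tool_rot: [-3.141, 0.003, -0.077]
contact_force: [1.1, 1.2, -1.3]
opening: 0.0175
grip_force: 35.0
```

{"method": "arm_command", "body": {
  "moves": [
    [[0,0,0],[0,0,0],0.005],
    [[0,0,0],[0,0,0],0.005],
    [[0,0,0],[0,0,0],0.005],
    [[0,0,0],[0,0,0],0.005],
    [[0,0,0],[0,0,0],0.005]
  ]
}}

```text
time: 9.55
tool_pos: [0.5399, -0.2413, 0.2229]
tool_rot: [3.142, -0.0, -0.075]
contact_force: [1.1, 0.1, -1.4]
opening: 0.0173
grip_force: 35.0
```

Run:
```python
from h import *
go([.539,-.250,.215],-.0754)
im=snap("scene","s8"); d=snap("side","d8")
s=robot.observe();p=np.array(s["tool_pos"]); p[2]-=.083
# rod: expected axis pixels, and actual bright-grey rod columns per row in scene
for z in (.145,.155,.165,.172):
    e=proj("scene",[p[0],p[1],z]); r=int(round(e[1])); c=int(round(e[0])); print("sc",z,e.round(1),im[r,c-12:c+13].sum(1).tolist())
```

```text
t 9.55 pos [ 0.5399 -0.2413  0.2229] rot [ 3.1415e+00 -1.0000e-04 -7.4700e-02] F [ 1.1  0.1 -1.4] open 0.0173
 shift [-0.0002  0.0088  0.0079]  turn [ 0.0001 -0.0001  0.0007]
sc 0.145 [275.  220.3] [299, 236, 211, 200, 211, 206, 227, 253, 285, 315, 322, 324, 302, 291, 351, 438, 467, 493, 515, 522, 519, 512, 515, 517, 514]
sc 0.155 [274.7 217.9] [206, 221, 223, 221, 218, 209, 210, 222, 253, 309, 325, 318, 299, 300, 406, 518, 543, 500, 477, 499, 514, 517, 517, 501, 421]
sc 0.165 [274.5 215.6] [218, 227, 234, 226, 225, 223, 219, 210, 225, 276, 315, 327, 318, 302, 286, 310, 393, 495, 550, 542, 500, 475, 492, 513, 516]
sc 0.172 [274.3 213.9] [227, 231, 233, 233, 227, 227, 223, 216, 231, 288, 324, 328, 314, 303, 287, 292, 286, 301, 387, 494, 549, 542, 495, 471, 495]
```

{"method": "arm_command", "body": {
  "moves": [
    [[-0.001,0.0045,0],[0,0,0],0.005],
    [[-0.001,0.0088,0.005],[0,0,0],0.005],
    [[-0.001,0.0088,0.025],[0,0,0],0.005],
    [[-0.001,0.0088,0.045],[0,0,0],0.005],
    [[-0.001,0.0088,0.055],[0,0,0],0.005]
  ]
}}

```text
time: 10.15
tool_pos: [0.5372, -0.2511, 0.1656]
tool_rot: [-3.14, 0.003, -0.077]
contact_force: [-0.4, 0.0, -0.9]
opening: 0.0174
grip_force: 35.0
```

{"method": "arm_command", "body": {
  "moves": [
    [[0,0,0.003],[0,0,0],0.005],
    [[0,0,0.006],[0,0,0],0.005],
    [[0,0,0.009],[0,0,0],0.005],
    [[0,0,0.011],[0,0,0],0.005],
    [[0,0,0.013],[0,0,0],0.005]
  ]
}}

```text
time: 10.65
tool_pos: [0.5384, -0.2513, 0.1552]
tool_rot: [3.141, -0.001, -0.076]
contact_force: [0.4, 0.0, -0.6]
opening: 0.0175
grip_force: 35.0
```

{"method": "arm_command", "body": {
  "moves": [
    [[0,0,0.002],[0,0,0],0.005],
    [[0,0,0.004],[0,0,0],0.005],
    [[0,0,0.006],[0,0,0],0.005],
    [[0,0,0.008],[0,0,0],0.005],
    [[0,0,0.008],[0,0,0],0.005]
  ]
}}

```text
time: 11.15
tool_pos: [0.5392, -0.2514, 0.1469]
tool_rot: [3.141, -0.003, -0.076]
contact_force: [5.2, -0.2, 0.5]
opening: 0.0174
grip_force: 35.0
```

{"method": "arm_command", "body": {
  "moves": [
    [[0.001,0,0.0],[0,0,0],0.005],
    [[0.0015,0,0.003],[0,0,0],0.005],
    [[0.0015,0,0.007],[0,0,0],0.005],
    [[0.0015,0,0.011],[0,0,0],0.005],
    [[0.0015,0,0.015],[0,0,0],0.005]
  ]
}}

```text
time: 11.65
tool_pos: [0.5399, -0.2514, 0.1315]
tool_rot: [3.141, -0.001, -0.076]
contact_force: [5.1, -1.0, 1.9]
opening: 0.0176
grip_force: 35.0
```

{"method": "arm_command", "body": {
  "moves": [
    [[0.001,0,0.004],[0,0,0],0.005],
    [[0.001,0,0.01],[0,0,0],0.005],
    [[0.001,0,0.016],[0,0,0],0.005],
    [[0.001,0,0.022],[0,0,0],0.005],
    [[0.001,0,0.026],[0,0,0],0.005]
  ]
}}

```text
time: 12.15
tool_pos: [0.5405, -0.2513, 0.105]
tool_rot: [-3.141, 0.0, -0.076]
contact_force: [3.7, -1.1, 1.6]
opening: 0.0174
grip_force: 35.0
```

{"method": "arm_command", "body": {
  "moves": [
    [[0.0003,0,0.002],[0,0,0],0.005],
    [[0.0003,0,0.004],[0,0,0],0.005],
    [[0.0003,0,0.006],[0,0,0],0.005],
    [[0.0003,0,0.008],[0,0,0],0.005],
    [[0.0003,0,0.0095],[0,0,0],0.005]
  ]
}}

```text
time: 12.65
tool_pos: [0.5408, -0.2514, 0.0978]
tool_rot: [3.141, -0.0, -0.076]
contact_force: [-4.1, 3.2, 21.8]
opening: 0.0174
grip_force: 35.0
```

{"method": "arm_command", "body": {
  "moves": [
    [[0,0,-0.001],[0,0,0],0.045],
    [[0,0,-0.001],[0,0,0],0.045],
    [[0,0,-0.001],[0,0,0],0.045],
    [[0,0,-0.001],[0,0,0],0.045],
    [[0,0,-0.002],[0,0,0],0.045]
  ]
}}

```text
time: 13.15
tool_pos: [0.5406, -0.2512, 0.0978]
tool_rot: [-3.141, 0.001, -0.076]
contact_force: [-0.3, -0.1, 0.2]
opening: 0.0446
grip_force: 0.0
```

{"method": "arm_command", "body": {
  "moves": [
    [[0,0,-0.015],[0,0,0],0.045],
    [[0,0,-0.03],[0,0,0],0.045],
    [[0,0,-0.045],[0,0,0],0.045],
    [[0,0,-0.06],[0,0,0],0.045],
    [[0,0,-0.07],[0,0,0],0.045]
  ]
}}

```text
time: 13.65
tool_pos: [0.5411, -0.2515, 0.1693]
tool_rot: [3.141, -0.001, -0.076]
contact_force: [0.7, -0.3, 0.6]
opening: 0.0449
grip_force: 0.0
```

{"method": "arm_command", "body": {
  "moves": [
    [[0,-0.035,0],[0,0,0],0.0],
    [[0,-0.075,0],[0,0,0],0.0],
    [[0,-0.115,0],[0,0,0],0.0],
    [[0,-0.137,0],[0,0,0],0.0],
    [[0,-0.137,0],[0,0,0],0.0]
  ]
}}

```text
time: 14.15
tool_pos: [0.5512, -0.1119, 0.1682]
tool_rot: [-3.141, 0.001, -0.073]
contact_force: [0.6, -0.7, 0.1]
opening: 0.0095
grip_force: 0.0
```

Run:
```python
from h import *
h=np.array([.5405,-.2513]); y=np.array([.0753,.9972]); t=h+.136*y
go([*t,.097],-.0754)
im=snap("wrist","w9"); m=robot.camera_model("wrist")
# red handle check
hsv=cv2.cvtColor(im,cv2.COLOR_RGB2HSV)
S=robot.read_camera("scene"); hs=cv2.cvtColor(S,cv2.COLOR_RGB2HSV); k=cv2.inRange(hs,(0,150,60),(8,255,255))|cv2.inRange(hs,(172,150,60),(180,255,255))
n,l,st,c=cv2.connectedComponentsWithStats(k)
for i in range(1,n):
    if st[i,4]>10: print(st[i],c[i].round(1))
print("top",proj("scene",[*h,.141]),"base",proj("scene",[*h,.081]),proj("scene",[*h,.111]))
```

```text
t 14.15 pos [ 0.5512 -0.1119  0.1682] rot [-3.1408e+00  7.0000e-04 -7.2700e-02] F [ 0.6 -0.7  0.1] open 0.0095
 shift [-0.0002  0.0039  0.0712]  turn [-0.0008  0.0007  0.0027]
[356   0   3   6  18] [357.    2.5]
[391   0   7  16  49] [393.6   6.8]
[270 223   7  17  89] [273.2 230.6]
top [272.86329403 224.13777054] base [274.37247355 237.29221392] [273.63337546 230.85002205]
```

{"method": "arm_command", "body": {
  "moves": [
    [[0,0,0.02],[0,0,0],0.0],
    [[0,0,0.04],[0,0,0],0.0],
    [[0,0,0.058],[0,0,0],0.0],
    [[0,0,0.07],[0,0,0],0.0],
    [[0,0,0.07],[0,0,0],0.0]
  ]
}}

```text
time: 14.75
tool_pos: [0.5503, -0.1155, 0.0965]
tool_rot: [-3.141, 0.003, -0.078]
contact_force: [-0.7, 0.1, -0.7]
opening: 0.0004
grip_force: 0.0
```

{"method": "arm_command", "body": {
  "moves": [
    [[0,0.006,0],[0,0,0],0.0],
    [[0,0.012,0],[0,0,0],0.0],
    [[0,0.018,0],[0,0,0],0.0],
    [[0,0.024,0],[0,0,0],0.0],
    [[0,0.03,0],[0,0,0],0.0]
  ]
}}

```text
time: 15.25
tool_pos: [0.5493, -0.1452, 0.0987]
tool_rot: [-3.141, -0.001, -0.077]
contact_force: [1.2, 3.3, 1.9]
opening: 0.0006
grip_force: 1.2
```

{"method": "arm_command", "body": {
  "moves": [
    [[0,0.005,0],[0,0,0],0.0],
    [[0,0.01,0],[0,0,0],0.0],
    [[0,0.015,0],[0,0,0],0.0],
    [[0,0.02,0],[0,0,0],0.0],
    [[0,0.024,0],[0,0,0],0.0]
  ]
}}

```text
time: 15.75
tool_pos: [0.5473, -0.169, 0.0983]
tool_rot: [3.141, -0.0, -0.076]
contact_force: [0.3, 2.0, 2.4]
opening: 0.0004
grip_force: 1.2
```

{"method": "arm_command", "body": {
  "moves": [
    [[0,0.0025,0],[0,0,0],0.0],
    [[0,0.005,0],[0,0,0],0.0],
    [[0,0.007,0],[0,0,0],0.0],
    [[0,0.009,0],[0,0,0],0.0],
    [[0,0.009,0],[0,0,0],0.0]
  ]
}}

```text
time: 16.25
tool_pos: [0.5464, -0.1779, 0.0981]
tool_rot: [3.141, 0.0, -0.076]
contact_force: [0.6, 0.2, 1.4]
opening: 0.0002
grip_force: 0.2
```

{"method": "arm_command", "body": {
  "moves": [
    [[0,0.001,0],[0,0,0],0.0],
    [[0,0.002,0],[0,0,0],0.0],
    [[0,0.003,0],[0,0,0],0.0],
    [[0,0.004,0],[0,0,0],0.0],
    [[0,0.005,0],[0,0,0],0.0]
  ]
}}

```text
time: 16.75
tool_pos: [0.5462, -0.1792, 0.0981]
tool_rot: [-3.136, 0.001, -0.076]
contact_force: [2.6, 17.0, 4.4]
opening: 0.0003
grip_force: 8.9
```

The force rose to 17 N at the expected stop. I'll back off and check.

{"method": "arm_command", "body": {
  "moves": [
    [[0,-0.005,0],[0,0,0],0.0],
    [[0,-0.025,0],[0,0,0],0.0],
    [[0,-0.05,-0.02],[0,0,0],0.0],
    [[0,-0.08,-0.06],[0,0,0],0.0],
    [[0,-0.11,-0.1],[0,0,0],0.0]
  ]
}}

```text
time: 17.25
tool_pos: [0.5538, -0.0724, 0.1985]
tool_rot: [3.141, 0.003, -0.077]
contact_force: [1.9, -0.3, -0.4]
opening: 0.0002
grip_force: 0.0
```

{"method": "arm_command", "body": {
  "moves": [
    [[-0.03,-0.03,-0.01],[0,0,0],0.0],
    [[-0.06,-0.05,-0.02],[0,0,0],0.0],
    [[-0.06,-0.05,-0.02],[0,0,0],0.0],
    [[-0.06,-0.05,-0.02],[0,0,0],0.0],
    [[-0.06,-0.05,-0.02],[0,0,0],0.0]
  ]
}}

```text
time: 17.75
tool_pos: [0.499, -0.0193, 0.2178]
tool_rot: [3.141, 0.0, -0.077]
contact_force: [-0.4, -1.1, -0.8]
opening: 0.0001
grip_force: 0.0
```

Run:
```python
from h import *
a=robot.read_camera("scene")[:,:,::-1];b=robot.read_camera("side")[:,:,::-1]
s=robot.observe();print(s["time"],s["tool_pos"],s["contact_force"])
f=lambda im,x,y,w,h:cv2.resize(im[y:y+h,x:x+w],(400,300),interpolation=cv2.INTER_CUBIC)
cv2.imwrite("pics/c10.png",np.vstack([np.hstack([f(a,230,195,100,75),f(b,305,130,100,75)]),np.hstack([f(a,160,50,320,240),f(b,160,80,320,240)])]))
```

```text
17.85 [ 0.49897828 -0.01936478  0.21755081] [ 0.53344086 -0.5415556  -0.71303288]
```

View pics/c10.png

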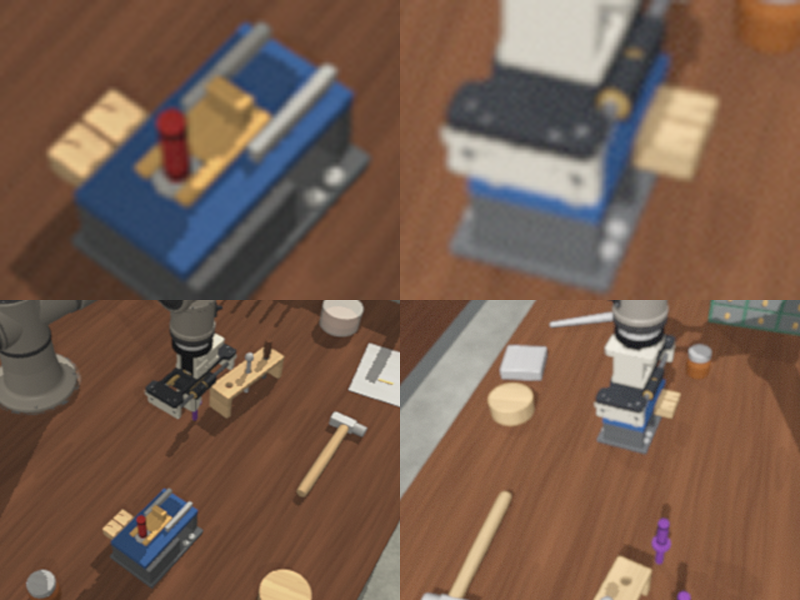

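The keeper's fork straddles the red handle over the collar, with the tab at crop (230,90). The bench pin is home and the bystanders are in place. I'll run one numeric check of the tab, then hand in.

Run:
```python
from h import *
h=np.array([.5405,-.2513]); y=np.array([.0753,.9972])
for d in (.050,.056,.096): print(d,proj("scene",[*(h+d*y),.114]).round(1))
```

```text
0.05 [286.9 216.7]
0.056 [288.5 215.1]
0.096 [298.7 204.7]
```

```bash
python3 -c "
from cell import robot
print(robot.hand_in())"
```

```text
the job is handed in; nothing more can be done
None
```

The job is handed in at about 18 s: the bench pin is home, the red locking pin is seated with its collar on the flange, and the keeper is fully over the collar. The gripper is clear, and the rack tools, purple pins, hammer and jar look undisturbed in the final pictures.

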